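# Open the teapot with the tongue-locked lid

## Task

Open the teapot so that it can be filled. Its lid is kept in by a tongue that hooks under the rim somewhere on the handle side, out of sight: feel where it holds, tip the lid up on the side opposite, draw it out away from the tongue, and stand it knob up on the chopping board, wholly over the wood. It is all ceramic: do not force the lid against the pot or drop it, leave the pot standing where it is, and do not disturb the mug, honey jar, glass and lemon.

Things in the scene. Friction and masses are not known exactly. Their poses are not given: they have to be found in the camera images.
- teapot: Teal ceramic teapot, 1.0 to 1.7 kg, loose on the worktop. Origin at the centre of its underside, z up. +x towards the spout (tip 130 mm out, 103 mm high), -x towards the handle (loop reaching 121 mm out, 94 mm high). Belly 150 mm in diameter. The flat round collar on top is 117 mm across, 105 mm high. Wall cabinets hang about half a metre above the worktop behind it: stay low.
- teapot_mouth (a point): Centre of the teapot's mouth, level with the top of the collar; axes as the teapot's. The mouth is round, 76 mm in diameter; the lip round it is 4 mm thick and the pot is hollow and wide below it.
- lid: Ceramic lid in the mouth, 0.14 to 0.23 kg, pot-coloured, wooden knob. Origin: centre of the flange's underside, which rests on the collar; z up along the knob; x to the spout within 6 degrees. Flange 92 mm across, domed to 10.5 mm. Below it a round skirt: 69 mm across at the top, 58 mm at its lower edge, z = -32 mm (3.5 mm of play in the mouth; on a flat surface the lid stands on the skirt).
- lid_knob (a point): Centre of the knob, 29.5 mm above the lid's origin, axes as the lid's: an upright wooden cylinder 29 mm wide, 25 mm tall on an 18 mm neck. To free the lid: shift it 1 to 2 mm from centre towards the tongue, tip it about 28 degrees about the flange edge above the tongue (aim within 20 degrees), yielding to contact, then draw it 30 mm along its own plane away from the tongue, and lift.
- board: Loose wooden chopping board, 220 mm (its x) by 300 mm (its y), 22 mm thick, lying flat on the worktop. Origin at the centre of its underside.
- mug_cream: Cream mug with a small leaf pattern, 95 mm tall, a bystander at the back. Origin at the centre of its underside.
- jar_honey: Honey jar with a green lid, 84 mm tall, a bystander at the back. Origin at the centre of its underside.
- tumbler: Clear drinking glass, 93 mm tall, 81 mm wide, a bystander at the back. Origin at the centre of its underside.
- lemon: Lemon, 78 mm long, a bystander on the left. Origin at its underside.
- lid_center (a point): Same point and axes as the lid's origin; the hidden tongue is told from here. It stands out of the skirt to a radius of 46 mm, upper face 8 mm under the flange, 20 mm wide, 4 mm thick, pointing somewhere within 78 degrees of the lid's -x (handle side): each pot differs, only touch tells. It hooks 8 mm under the lip: a straight lift stops after 4 mm, held at the tongue alone.
Mind the look-alikes: they are no part of the job. What is shaped like the lid but blue is not meant.

How it is judged:
On the way:
1. the lid is out of the mouth and clear of the pot (z of lid in the frame of teapot above 0.145 m and contact force between lid and teapot below 0.1 N), for 0.1 s.
At the end, for the whole second after the job is handed in: The lid stands upright on its skirt (within 7 degrees, knob up) at rest on the board, its skirt wholly over the wood, released; the teapot stands upright within 15 mm of where it was, and the board lies within 50 mm of where it was (x of lid in the frame of board between -0.082 and 0.082 m and y of lid in the frame of board between -0.122 and 0.122 m and z of lid in the frame of board between 0.05 and 0.06 m and angle between lid's own z axis and vertical below 0.12 rad and contact force between lid and board above 0.3 N and linear speed of lid below 0.02 m/s and distance of teapot from where it was at the start of the episode below 0.015 m and angle between teapot's own z axis and vertical below 0.06 rad and distance of board from where it was at the start of the episode below 0.05 m); the robot touches nothing.
It fails at once if the lid is forced against the pot (more than 50 N) (contact force between lid and teapot above 50 N).
It fails at once if the lid is let fall (it drops freely by more than about 8 mm), is banged down on the board (more than 80 N) or comes down beside the board ((linear speed of lid above 0.4 m/s and contact force between lid and the fingers below 0.05 N) or contact force between lid and board above 80 N or height (world z) of lid below 0.04 m).
It fails at once if the pot is tipped by more than 10 degrees or lifted off the worktop by 10 mm (angle between teapot's own z axis and vertical above 0.18 rad or height (world z) of teapot above 0.01 m).
It fails at once if the mug, honey jar, glass or lemon is moved by more than 30 mm (distance of any of mug_cream, jar_honey, tumbler, lemon from where it was at the start of the episode above 0.03 m).
It also fails if it takes over 67 s, if anything falls off the work surface, if the arm or the gripper's body presses on something with over 40 N, if the wrist force passes 120 N, or if a joint passes its speed limit or range.

## Robot

A 7-joint arm with a two-finger parallel gripper is mounted at the origin on a cart in front of the work surface, level with it; the furniture and walls round the work are solid. World frame = base frame: x ahead of the robot, y to its left, z up, the work surface at z = 0. Lengths are in m, angles in rad, forces in N, time in s.
With the tool pointing down it reaches from about 0.4 to 0.875 m from the base axis. Payload 19.3 kg.
Tool frame: the origin (TCP) lies at the very end of the fingers, on their centre line; the grasp point (between the pads) lies 19 mm behind it; z points along the fingers, y is the line along which they close (so a half turn about z gives the same grasp; the last joint's range is limited). The gripper opens to 85 mm and grips with 20 to 120 N. Pads are 22 mm wide; open, the fingers measure 114 mm over their backs; the gripper's body (76 mm by 85 mm) begins 54 mm behind the grasp point. The pads swing forward as they close: fully open they stand 13 mm farther back than shut.
Start: joints at [1.078, 0.521, -0.036, 1.599, 0.021, 1.021, -0.113], TCP at [0.256, -0.57, 0.231] pointing down, gripper open.
Joint ranges: [-2.91, 2.91], [-0.3, 2.13], [-1.5, 1.42], [0.17, 2.43], [-1.26, 4.41], [0.16, 1.93], [-2.52, 2.52]. Speed limits (rad/s): [1.89, 1.89, 2.39, 2.39, 3.01, 3.01, 3.01].

## Interface

Orientations are given as [roll, pitch, yaw] about the fixed x, y, z axes, in that order (R = Rz(yaw) Ry(pitch) Rx(roll)).
In Python, from workcell import bot gives the robot as it stands.
- The arm moves only by the shell command python3 -m crank 'ROWS' [FORCE]. ROWS is a JSON object of lists of equal length, an entry for each row: "travel": the shift along the world's x, y, z in cm, a list of three; "turn": the turn, a rotation vector about the world's x, y, z in degrees, a list of three; "gripper": the closure, from 0 (fully open) to 1 (shut). A call has exactly 5 rows; each row is the pose to reach, as a shift and turn from the pose commanded when the call began; what a row does not reach only later rows make up. A row lasts 1/10 s, in which the tool goes at most 50 mm and 8.59 degrees, less where a joint would pass 70% of its speed; a pose out of reach is approached as far as the arm can. A call with a gripper value outside its range is refused whole. The fingers move at their own pace and stop on an object; FORCE is the grip in N (left out, the last holds). Time passes only in rows, so rows that repeat a pose let the fingers close, or fill a call up. It gives the time, the measured TCP pose, the force, the opening and the grip force at its end, in the units of the state.
- bot.observe(): the state, without advancing time (a new reading comes with each control period).
- bot.grab_frame(name): name is "side" or "top" or "wrist"; returns a dict with "pixels" (384x512x3 uint8, red, green, blue), "fx", "fy", "cx", "cy" (pixels), "extrinsics" (4x4, takes a point from world to camera coordinates). Camera axes: x right, y down, z forward; pixel columns grow to the right and rows downward; lengths in m; the calibration is good to about 2 mm. A picture is of the moment at which its call begins. There is no depth.
- bot.job_done(): hands the job in; it is judged then, once.
The state is a dict: "clock": time; "qpos": joint angles; "qd": joint speeds; "joint_efforts": joint torques, N m; "position": TCP position; "tool_rot": TCP orientation; "force": force on the tool from outside, world axes, zero at the start; "moment": the same for the moment, N m; "grip_width": finger opening in m; "finger_force": force on a finger pad.
Only numpy, scipy, OpenCV 4.12 (cv2) and the standard library are available. Lean on these libraries where they do the work, as an engineer would, in place of code of your own. Each camera call takes 0.05 s, during which the arm holds its last target. There are 200 camera calls.

## Working session

There is one attempt and no reset: what is moved stays moved. The work goes in short steps, Python scripts to look and compute and a shell command to move; the robot and the scene stay as the last step left them, time stands still between calls to the robot, and variables do not carry over. Pictures are saved under pics/ and viewed, at most 10 in all, crops included, and the job is handed in when it is done.

```bash
mkdir -p pics; cat > h.py <<'E'
import numpy as np, cv2
from workcell import bot
def grab(n):
    f=bot.grab_frame(n); return f
def ray(f,u,v):
    E=np.array(f["extrinsics"]);R=E[:3,:3];t=E[:3,3]
    d=R.T@np.array([(u-f["cx"])/f["fx"],(v-f["cy"])/f["fy"],1.]);return -R.T@t,d
def onz(f,u,v,z):
    o,d=ray(f,u,v);return o+d*(z-o[2])/d[2]
def proj(f,p):
    E=np.array(f["extrinsics"]);c=E[:3,:3]@np.array(p)+E[:3,3];return f["fx"]*c[0]/c[2]+f["cx"],f["fy"]*c[1]/c[2]+f["cy"]
def save(f,n): cv2.imwrite(f"pics/{n}.png",cv2.cvtColor(f["pixels"],cv2.COLOR_RGB2BGR))
E
python3 - <<'E'
from h import *
import pickle
F={n:grab(n) for n in("top","side")}
pickle.dump(F,open("F.pkl","wb"))
im=np.vstack([F["top"]["pixels"],F["side"]["pixels"]])
for n in F: save(F[n],n+"0"); print(n,ray(F[n],256,192),F[n]["fx"])
s=bot.observe();print({k:np.round(v,3) for k,v in s.items()})
E
```

```text
top (array([0.29080061, 0.08473991, 1.47647744]), array([ 0.14970474,  0.03903505, -0.98805141])) 384.59400329674656
side (array([ 0.56073033, -0.44962113,  1.20237298]), array([-0.07312757,  0.46554255, -0.88200886])) 358.14913144819826
{'clock': np.float64(0.1), 'qpos': array([ 1.078,  0.522, -0.036,  1.6  ,  0.021,  1.021, -0.113]), 'qd': array([ 0.001, -0.002,  0.   , -0.002, -0.001,  0.   , -0.   ]), 'joint_efforts': array([ 6.0000e-03, -9.2847e+01,  1.9860e+00, -3.7054e+01,  1.8000e-02,
        5.0000e-03, -0.0000e+00]), 'position': array([ 0.256, -0.57 ,  0.231]), 'tool_rot': array([-3.141,  0.   ,  0.423]), 'force': array([-0.391,  0.303, -0.76 ]), 'moment': array([-0.057, -0.027, -0.085]), 'finger_force': np.float64(0.0), 'grip_width': np.float64(0.085)}
```

View pics/top0.png

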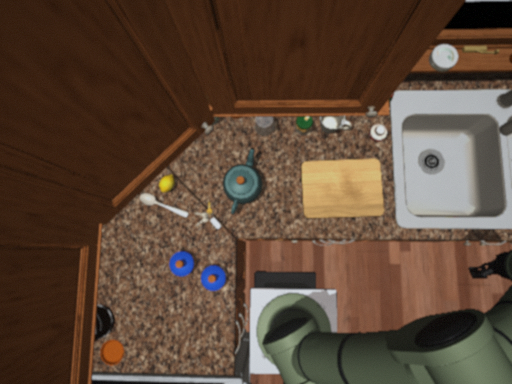

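View pics/side0.png

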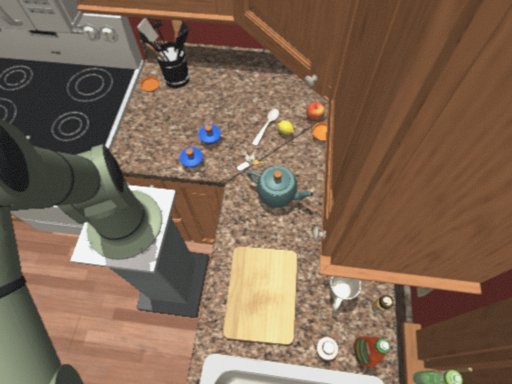

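Top view: teal teapot at (242,183) with its wooden knob at (241,180). The look-alike lids at (182,263) and (214,277) are blue, so they aren't the one meant. The teal lid sits in the pot, which fits the description. The board is at (342,188). Side view: pot (277,186), knob (278,176), board (262,295). I'll confirm in an enlarged crop and measure.

```bash
python3 - <<'E'
from h import *
import pickle
F=pickle.load(open("F.pkl","rb"))
a=F["top"]["pixels"][140:225,195:290];b=F["side"]["pixels"][145:230,235:330]
c=np.hstack([cv2.resize(x,None,fx=4.2,fy=4.2,interpolation=cv2.INTER_CUBIC) for x in(a,b)])
cv2.imwrite("pics/crop.png",c[...,::-1]);print(c.shape)
P={}
for n,(u0,v0,u1,v1) in dict(top=(195,140,290,225),side=(235,145,330,230)).items():
    f=F[n];hsv=cv2.cvtColor(f["pixels"],cv2.COLOR_RGB2HSV)
    def big(m):
        z=np.zeros_like(m);z[v0:v1,u0:u1]=m[v0:v1,u0:u1]
        k,l,s,ce=cv2.connectedComponentsWithStats(z);i=1+np.argmax(s[1:,4]);return (l==i).astype(np.uint8),s[i],ce[i]
    teal=cv2.inRange(hsv,(80,70,20),(105,255,255));m,s,ce=big(teal);print(n,"teal",s,ce)
    pts=np.argwhere(m)[:,::-1].astype(float);w,V=np.linalg.eigh(np.cov((pts-ce).T));ax=V[:,1];t=(pts-ce)@ax
    print(" ends",pts[t.argmax()],pts[t.argmin()])
    kn=cv2.inRange(hsv,(5,120,80),(18,255,255)); z=np.zeros_like(kn);r=15;z[int(ce[1])-r:int(ce[1])+r,int(ce[0])-r:int(ce[0])+r]=1
    k,s,c2=(lambda q:(q[2],q[2][1:],q[3]))(cv2.connectedComponentsWithStats(kn*z));i=1+np.argmax(k[1:,4]);print(" knob",k[i],c2[i]);P[n]=c2[i]
    wood=cv2.inRange(hsv,(10,60,130),(28,200,255))
    cs=max([q for q in cv2.findContours(cv2.morphologyEx(wood,cv2.MORPH_OPEN,np.ones((5,5))),cv2.RETR_EXTERNAL,cv2.CHAIN_APPROX_NONE)[0] if (cv2.boundingRect(q)[0]>290 if n=="top" else 200<cv2.boundingRect(q)[0]<300 and cv2.boundingRect(q)[1]>220)],key=cv2.contourArea)
    R=cv2.boxPoints(cv2.minAreaRect(cs));print(" board",[onz(f,*p,.022).round(3).tolist() for p in R],onz(f,*cv2.minAreaRect(cs)[0],.022).round(3))
    for h in(.135,.147): print(" knob z",h,onz(f,*P[n],h).round(4))
o1,d1=ray(F["top"],*P["top"]);o2,d2=ray(F["side"],*P["side"])
s=np.linalg.lstsq(np.c_[d1,-d2],o2-o1,rcond=None)[0];print("tri",o1+d1*s[0],o2+d2*s[1])
E
```

```text
(357, 798, 3)
top teal [229 168  25  23 169] [242.38461538 176.65088757]
 ends [230. 176.] [252. 186.]
 knob [237 177   8   7  43] [240.1627907  179.81395349]
 board [[0.652, -0.031, 0.022], [0.651, -0.342, 0.022], [0.418, -0.332, 0.022], [0.416, -0.028, 0.022]] [ 0.533 -0.184  0.022]
 knob z 0.135 [0.5378 0.1944 0.135 ]
 knob z 0.147 [0.5356 0.1934 0.147 ]Traceback (most recent call last):
  File "<stdin>", line 13, in <module>
  File "<stdin>", line 12, in big
    return _wrapfunc(a, 'argmax', axis=axis, out=out, **kwds)
    return bound(*args, **kwds)
ValueError: attempt to get argmax of an empty sequence
```

View pics/crop.png

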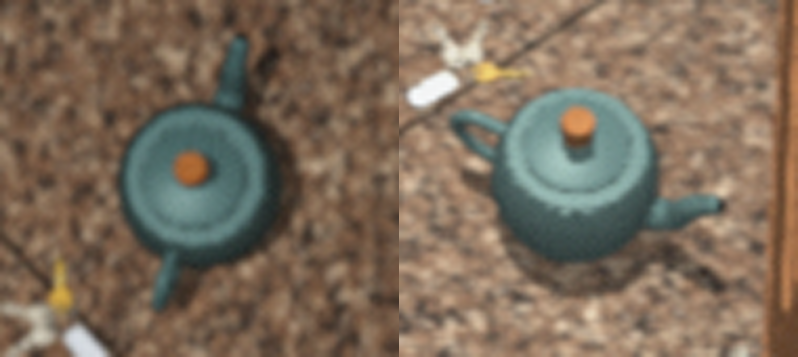

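The crop confirms the teal lid with the wooden knob. The spout is at top px (251.7,149.5) / side px (311,194). The handle is at top (233.6,212.6) / side (248,174).

```bash
python3 - <<'E'
from h import *
import pickle
F=pickle.load(open("F.pkl","rb"))
P={}
for n,(u0,v0,u1,v1) in dict(top=(232,170,250,190),side=(265,165,290,190)).items():
    f=F[n];hsv=cv2.cvtColor(f["pixels"],cv2.COLOR_RGB2HSV)
    kn=cv2.inRange(hsv,(4,110,80),(18,255,255));z=np.zeros_like(kn);z[v0:v1,u0:u1]=kn[v0:v1,u0:u1]
    k,l,s,c=cv2.connectedComponentsWithStats(z);i=1+np.argmax(s[1:,4]);P[n]=c[i];print(n,s[i],c[i],onz(f,*c[i],.141).round(4))
def tri(a,b):
    o1,d1=ray(F["top"],*a);o2,d2=ray(F["side"],*b)
    s=np.linalg.lstsq(np.c_[d1,-d2],o2-o1,rcond=None)[0];p,q=o1+d1*s[0],o2+d2*s[1];return ((p+q)/2).round(4),np.linalg.norm(p-q).round(4)
print("knob",tri(P["top"],P["side"]));sp=tri((251.7,149.5),(311.4,193.8));print("spout",sp)
k=tri(P["top"],P["side"])[0]
s1=onz(F["top"],251.7,149.5,.1);s2=onz(F["side"],311.4,193.8,.1);print(s1,s2,[np.degrees(np.arctan2(*(s-k)[1::-1])) for s in(s1,s2)],[np.linalg.norm((s-k)[:2]) for s in(s1,s2)])
for h in(.05,.07): print("handle",onz(F["top"],233.6,212.6,h),onz(F["side"],248.3,173.6,h+.02))
# collar circle via crop: top-center
print("collar",onz(F["top"],195+193/4.2,140+183/4.2,.105))
print("collarS",onz(F["side"],235+(574-399)/4.2,145+146/4.2,.105))
E
```

```text
top [237 176   8   8  46] [240.2826087 179.7826087] [0.5368 0.1935 0.141 ]
side [274 171   7   9  49] [277.10204082 174.6122449 ] [0.536  0.1869 0.141 ]
knob (array([0.5372, 0.1937, 0.1309]), np.float64(0.0031))
spout (array([0.6623, 0.1571, 0.0848]), np.float64(0.0006))
[0.65790766 0.15616972 0.1       ] [0.66118558 0.14896491 0.1       ] [np.float64(-17.271453326354838), np.float64(-19.83988843339511)] [np.float64(0.1264075179702949), np.float64(0.13180915384828878)]
handle [0.42901833 0.22419642 0.05      ] [0.42863881 0.22079934 0.07      ]
handle [0.42708044 0.22224117 0.07      ] [0.43097181 0.20895836 0.09      ]
collar [0.52944363 0.19379632 0.105     ]
collarS [0.53584945 0.18724004 0.105     ]
```

```bash
python3 -m crank '{"travel":[[1.4,3.8,0.4],[2.8,7.6,0.8],[4.2,11.4,1.2],[5.6,15.2,1.6],[7,19,2]],"turn":[[0,0,2.4],[0,0,4.8],[0,0,7.2],[0,0,9.6],[0,0,12]],"gripper":[0,0,0,0,0]}' 40
python3 -m crank '{"travel":[[1.4,3.8,0],[2.8,7.6,0],[4.2,11.4,0],[5.6,15.2,0],[7,19,0]],"turn":[[0,0,2.4],[0,0,4.8],[0,0,7.2],[0,0,9.6],[0,0,12]],"gripper":[0,0,0,0,0]}'
python3 -m crank '{"travel":[[1.4,3.8,0],[2.8,7.6,0],[4.2,11.4,0],[5.6,15.2,0],[7,19,0]],"turn":[[0,0,2.4],[0,0,4.8],[0,0,7.2],[0,0,9.6],[0,0,12]],"gripper":[0,0,0,0,0]}'
python3 -m crank '{"travel":[[1.4,3.8,0],[2.8,7.6,0],[4.2,11.4,0],[5.6,15.2,0],[7,19,0]],"turn":[[0,0,2.4],[0,0,4.8],[0,0,7.2],[0,0,9.6],[0,0,12]],"gripper":[0,0,0,0,0]}'
python3 - <<'E'
from h import *
s=bot.observe();print({k:np.round(s[k],3) for k in("clock","qpos","position","tool_rot","force","moment")})
f=grab("wrist");save(f,"w1");print(ray(f,256,192))
for p in [(.536,.191,.147),(.536,.191,.105)]:print(proj(f,p))
hsv=cv2.cvtColor(f["pixels"],cv2.COLOR_RGB2HSV)
k,l,s,c=cv2.connectedComponentsWithStats(cv2.inRange(hsv,(4,110,80),(18,255,255)))
for i in range(1,k):
    if s[i,4]>100: print(s[i],c[i],onz(f,*c[i],.147),onz(f,*c[i],.1345))
E
```

```text
clock: 0.6
position: [0.3266, -0.3783, 0.2513]
tool_rot: [-3.141, 0.0, 0.634]
force: [0.9, 0.3, 0.7]
grip_width: 0.0852
finger_force: 0.0
clock: 1.1
position: [0.3966, -0.1884, 0.2513]
tool_rot: [3.142, 0.0, 0.843]
force: [0.5, -0.4, -0.1]
grip_width: 0.0857
finger_force: 0.0
clock: 1.6
position: [0.4666, 0.0016, 0.2513]
tool_rot: [3.142, 0.0, 1.053]
force: [0.3, -0.6, 0.2]
grip_width: 0.0854
finger_force: 0.0
clock: 2.1
position: [0.5367, 0.1915, 0.2511]
tool_rot: [-3.141, 0.0, 1.262]
force: [1.2, 0.2, 0.8]
grip_width: 0.0854
finger_force: 0.0
{'clock': np.float64(2.1), 'qpos': array([-0.063,  0.455, -0.531,  1.706,  0.259,  1.052, -0.989]), 'position': array([0.537, 0.191, 0.251]), 'tool_rot': array([-3.141,  0.   ,  1.262]), 'force': array([1.183, 0.17 , 0.782]), 'moment': array([-0.021, -0.003, -0.051])}
(array([0.55692638, 0.25669738, 0.39376162]), array([-0.0678747 , -0.26332656, -0.96244966]))
(np.float64(251.6423442581319), np.float64(191.2925535619811))
(np.float64(251.63583669686443), np.float64(180.40558253370057))
[ 450   14   62   91 4424] [484.60872514  63.65641953] [0.74518784 0.23520003 0.147     ] [0.75472445 0.23411106 0.1345    ]
[236 171  31  33 691] [249.98552822 187.26917511] [0.53572477 0.19500409 0.147     ] [0.53465078 0.19187894 0.1345    ]
[   0  208   86   39 1163] [ 30.45571797 227.69733448] [0.3294869  0.22004485 0.147     ] [0.31796569 0.21818817 0.1345    ]
[443 260  17  26 126] [450.11111111 274.38095238] [0.69480451 0.0519922  0.147     ] [0.70178889 0.04162262 0.1345    ]
[ 235  284  119   46 1511] [301.43017869 307.65519523] [0.54680942 0.05936403 0.147     ] [0.54629693 0.04936788 0.1345    ]
[151 286  29  42 490] [163.43061224 308.64081633] [0.41349039 0.10069693 0.147     ] [0.40622447 0.09279454 0.1345    ]
```

View pics/w1.png

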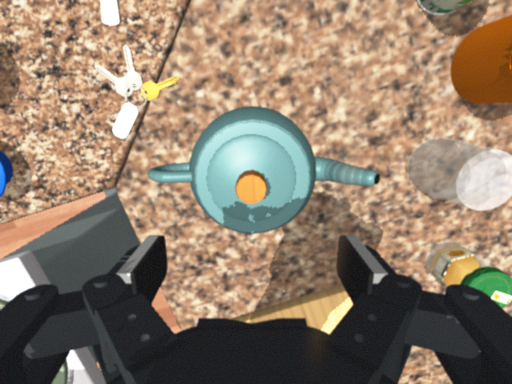

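The wrist view shows the teal pot with its knob at (250,187), spout tip (376,178) and handle (150,174). Knob found at (0.5355,0.1925), which agrees with the other views.

```bash
python3 -m crank '{"travel":[[-0.1,0.1,-3],[-0.1,0.1,-6],[-0.1,0.1,-9],[-0.1,0.1,-11.5],[-0.1,0.1,-13.2]],"turn":[[0,0,0],[0,0,0],[0,0,0],[0,0,0],[0,0,0]],"gripper":[0,0,0,0,0]}' 20
python3 -m crank '{"travel":[[0,0,0],[0,0,0],[0,0,0],[0,0,0],[0,0,0]],"turn":[[0,0,0],[0,0,0],[0,0,0],[0,0,0],[0,0,0]],"gripper":[0.2,0.3,0.4,0.5,0.6]}' 20
python3 -m crank '{"travel":[[0,0,0],[0,0,0],[0,0,0],[0,0,0],[0,0,0]],"turn":[[0,0,0],[0,0,0],[0,0,0],[0,0,0],[0,0,0]],"gripper":[0.7,0.8,0.8,0.8,0.8]}' 20
python3 - <<'E'
from h import *
s=bot.observe();print({k:np.round(s[k],4).tolist() for k in("qpos","position","tool_rot","force","moment")})
E
```

```text
clock: 2.65
position: [0.5346, 0.1906, 0.1173]
tool_rot: [-3.14, 0.001, 1.261]
force: [0.9, 0.3, 0.8]
grip_width: 0.0858
finger_force: 0.0
clock: 3.15
position: [0.5357, 0.1911, 0.12]
tool_rot: [3.141, -0.001, 1.26]
force: [-0.3, 0.2, 0.2]
grip_width: 0.0345
finger_force: 0.0
clock: 3.65
position: [0.5357, 0.191, 0.1199]
tool_rot: [3.141, -0.0, 1.26]
force: [-1.7, -1.5, 7.3]
grip_width: 0.0282
finger_force: 19.3
{'qpos': [-0.1146, 0.6119, -0.4682, 1.829, 0.3747, 0.7883, -1.0878], 'position': [0.5357, 0.191, 0.1199], 'tool_rot': [3.1408, -0.0003, 1.2604], 'force': [-1.7333, -1.5053, 7.3437], 'moment': [-0.2056, 0.1961, -0.0505]}
```

```bash
cat > o.py <<'E'
from h import *
s=bot.observe();print({k:np.round(s[k],4).tolist() for k in("position","tool_rot","force","moment")})
E
python3 -m crank '{"travel":[[0,0,0.05],[0,0,0.1],[0,0,0.1],[0,0,0.1],[0,0,0.1]],"turn":[[0,0,0],[0,0,0],[0,0,0],[0,0,0],[0,0,0]],"gripper":[0.8,0.8,0.8,0.8,0.8]}' 60
python3 o.py
python3 -m crank '{"travel":[[0,0,0.05],[0,0,0.1],[0,0,0.1],[0,0,0.1],[0,0,0.1]],"turn":[[0,0,0],[0,0,0],[0,0,0],[0,0,0],[0,0,0]],"gripper":[0.8,0.8,0.8,0.8,0.8]}'
python3 o.py
```

```text
clock: 4.15
position: [0.5354, 0.191, 0.1202]
tool_rot: [-3.141, 0.0, 1.261]
force: [-0.4, -0.4, -2.3]
grip_width: 0.0274
finger_force: 59.1
{'position': [0.5354, 0.191, 0.1202], 'tool_rot': [-3.1414, 0.0001, 1.2606], 'force': [-0.3864, -0.3672, -2.3138], 'moment': [0.0677, 0.0503, -0.0279]}
clock: 4.65
position: [0.5354, 0.191, 0.1213]
tool_rot: [-3.142, 0.0, 1.261]
force: [0.3, 1.0, -1.3]
grip_width: 0.0275
finger_force: 59.1
{'position': [0.5354, 0.191, 0.1213], 'tool_rot': [-3.1415, 0.0, 1.2605], 'force': [0.3345, 0.9868, -1.2925], 'moment': [0.0189, -0.0021, -0.0248]}
```

```bash
for i in 1 2; do python3 -m crank '{"travel":[[0,0,0.05],[0,0,0.1],[0,0,0.1],[0,0,0.1],[0,0,0.1]],"turn":[[0,0,0],[0,0,0],[0,0,0],[0,0,0],[0,0,0]],"gripper":[0.8,0.8,0.8,0.8,0.8]}'>/dev/null
python3 o.py; done
python3 -m crank '{"travel":[[0,0,0.05],[0,0,0.05],[0,0,0.05],[0,0,0.05],[0,0,0.05]],"turn":[[0,0,0],[0,0,0],[0,0,0],[0,0,0],[0,0,0]],"gripper":[0.8,0.8,0.8,0.8,0.8]}'>/dev/null
python3 o.py
```

```text
{'position': [0.5354, 0.191, 0.1223], 'tool_rot': [-3.1415, 0.0, 1.2605], 'force': [-0.7238, 0.2025, -1.5569], 'moment': [-0.0239, -0.0133, 0.0175]}
{'position': [0.5354, 0.191, 0.1233], 'tool_rot': [-3.1416, 0.0, 1.2606], 'force': [-0.404, 0.4363, -2.4751], 'moment': [0.014, -0.0185, 0.0372]}
{'position': [0.5354, 0.191, 0.1238], 'tool_rot': [-3.1416, 0.0, 1.2605], 'force': [0.6812, -0.3848, -1.5957], 'moment': [-0.0439, -0.0074, 0.0311]}
```

```bash
for i in 1; do python3 -m crank '{"travel":[[0,0,0.05],[0,0,0.05],[0,0,0.05],[0,0,0.05],[0,0,0.05]],"turn":[[0,0,0],[0,0,0],[0,0,0],[0,0,0],[0,0,0]],"gripper":[0.8,0.8,0.8,0.8,0.8]}'>/dev/null
python3 o.py; done
python3 -m crank '{"travel":[[0,0,0.05],[0,0,0.05],[0,0,0.05],[0,0,0.05],[0,0,0.05]],"turn":[[0,0,0],[0,0,0],[0,0,0],[0,0,0],[0,0,0]],"gripper":[0.8,0.8,0.8,0.8,0.8]}'>/dev/null
python3 o.py
```

```text
{'position': [0.5353, 0.191, 0.1242], 'tool_rot': [-3.1415, 0.0001, 1.2606], 'force': [0.4655, -0.919, -3.5167], 'moment': [-0.0979, 0.0329, 0.0428]}
{'position': [0.5354, 0.191, 0.1248], 'tool_rot': [-3.1416, 0.0, 1.2605], 'force': [0.3827, -0.6824, -6.2702], 'moment': [-0.0627, -0.3831, 0.0602]}
```

```bash
for i in 1; do python3 -m crank '{"travel":[[0,0,0.05],[0,0,0.05],[0,0,0.05],[0,0,0.05],[0,0,0.05]],"turn":[[0,0,0],[0,0,0],[0,0,0],[0,0,0],[0,0,0]],"gripper":[0.8,0.8,0.8,0.8,0.8]}'>/dev/null
python3 o.py; done
python3 -m crank '{"travel":[[0,0,0],[0,0,0],[0,0,0],[0,0,0],[0,0,0]],"turn":[[0,0,0],[0,0,0],[0,0,0],[0,0,0],[0,0,0]],"gripper":[0.8,0.8,0.8,0.8,0.8]}'>/dev/null
python3 o.py
python3 -m crank '{"travel":[[0,0,0.05],[0,0,0.05],[0,0,0.05],[0,0,0.05],[0,0,0.05]],"turn":[[0,0,0],[0,0,0],[0,0,0],[0,0,0],[0,0,0]],"gripper":[0.8,0.8,0.8,0.8,0.8]}'>/dev/null
python3 o.py
```

```text
{'position': [0.5355, 0.191, 0.1253], 'tool_rot': [3.1415, -0.0001, 1.2605], 'force': [2.099, 0.7207, -8.2071], 'moment': [0.0124, -0.8859, 0.0745]}
{'position': [0.5354, 0.191, 0.1253], 'tool_rot': [-3.1416, 0.0, 1.2605], 'force': [2.0983, 0.1106, -8.0255], 'moment': [0.0792, -0.9044, -0.0043]}
{'position': [0.5354, 0.191, 0.1258], 'tool_rot': [-3.1415, 0.0, 1.2605], 'force': [2.4604, -0.4609, -7.7837], 'moment': [0.0874, -0.7707, 0.0039]}
```

```bash
python3 -m crank '{"travel":[[0,0,-0.1],[0,0,-0.2],[0,0,-0.3],[0,0,-0.4],[0,0,-0.5]],"turn":[[0,0,0],[0,0,0],[0,0,0],[0,0,0],[0,0,0]],"gripper":[0.8,0.8,0.8,0.8,0.8]}'
python3 o.py
python3 -m crank '{"travel":[[0,0,-0.05],[0,0,-0.1],[0,0,-0.1],[0,0,-0.1],[0,0,-0.1]],"turn":[[0,0,0],[0,0,0],[0,0,0],[0,0,0],[0,0,0]],"gripper":[0.8,0.8,0.8,0.8,0.8]}' 25
python3 o.py
```

```text
clock: 9.15
position: [0.5355, 0.1911, 0.1208]
tool_rot: [3.142, -0.0, 1.261]
force: [-0.7, -0.0, -1.6]
grip_width: 0.0272
finger_force: 60.3
{'position': [0.5355, 0.1911, 0.1208], 'tool_rot': [3.1415, -0.0001, 1.2605], 'force': [-0.6505, -0.0147, -1.5974], 'moment': [-0.0421, -0.0274, -0.0049]}
clock: 9.65
position: [0.5354, 0.1911, 0.1201]
tool_rot: [3.141, -0.0, 1.26]
force: [-2.7, -1.5, 6.3]
grip_width: 0.0273
finger_force: 61.3
{'position': [0.5354, 0.1911, 0.1201], 'tool_rot': [3.1414, -0.0, 1.2605], 'force': [-2.6812, -1.5335, 6.2828], 'moment': [-0.2554, 0.4595, -0.0001]}
```

```bash
python3 -m crank '{"travel":[[0,0,0],[0,0,0],[0,0,0],[0,0,0.05],[0,0,0.1]],"turn":[[0,0,0],[0,0,0],[0,0,0],[0,0,3],[0,0,7]],"gripper":[0.4,0.4,0.4,0.4,0.4]}' 20
python3 -m crank '{"travel":[[0,0,0],[0,0,0],[0,0,0],[0,0,0],[0,0,0]],"turn":[[0,0,7],[0,0,14],[0,0,21],[0,0,28],[0,0,28]],"gripper":[0.4,0.4,0.4,0.4,0.8]}' 20
python3 -m crank '{"travel":[[0,0,0],[0,0,0],[0,0,0],[0,0,0],[0,0,0.05]],"turn":[[0,0,0],[0,0,0],[0,0,0],[0,0,0],[0,0,0]],"gripper":[0.8,0.8,0.8,0.8,0.8]}' 100
python3 o.py
python3 -m crank '{"travel":[[0,0,0.1],[0,0,0.2],[0,0,0.3],[0,0,0.3],[0,0,0.3]],"turn":[[0,0,0],[0,0,0],[0,0,0],[0,0,0],[0,0,0]],"gripper":[0.8,0.8,0.8,0.8,0.8]}' 100
python3 o.py
```

```text
clock: 10.15
position: [0.5354, 0.1911, 0.1208]
tool_rot: [3.141, 0.0, 1.385]
force: [-0.7, 0.2, 0.2]
grip_width: 0.0514
finger_force: 0.0
clock: 10.65
position: [0.5355, 0.1909, 0.1206]
tool_rot: [-3.141, -0.0, 1.873]
force: [-0.9, -0.0, -0.3]
grip_width: 0.0379
finger_force: 0.0
clock: 11.15
position: [0.5354, 0.191, 0.1213]
tool_rot: [-3.142, 0.0, 1.868]
force: [0.1, 0.5, -2.1]
grip_width: 0.0265
finger_force: 98.4
{'position': [0.5354, 0.191, 0.1213], 'tool_rot': [-3.1416, 0.0002, 1.8679], 'force': [0.0849, 0.472, -2.0622], 'moment': [0.0168, 0.0307, -0.0365]}
clock: 11.65
position: [0.5354, 0.191, 0.1243]
tool_rot: [-3.142, -0.0, 1.871]
force: [-0.3, -0.3, -1.9]
grip_width: 0.0262
finger_force: 98.4
{'position': [0.5354, 0.191, 0.1243], 'tool_rot': [-3.1416, -0.0, 1.8712], 'force': [-0.2582, -0.3413, -1.874], 'moment': [-0.0267, 0.0399, 0.0182]}
```

```bash
for i in 1 2 3; do python3 -m crank '{"travel":[[0,0,0.05],[0,0,0.05],[0,0,0.05],[0,0,0.05],[0,0,0.05]],"turn":[[0,0,0],[0,0,0],[0,0,0],[0,0,0],[0,0,0]],"gripper":[0.8,0.8,0.8,0.8,0.8]}'>/dev/null
python3 o.py; done
```

```text
{'position': [0.5354, 0.191, 0.1248], 'tool_rot': [-3.1415, 0.0, 1.8714], 'force': [0.8087, -0.2077, -1.757], 'moment': [0.0393, -0.0163, 0.018]}
{'position': [0.5354, 0.191, 0.1252], 'tool_rot': [-3.1415, 0.0, 1.8714], 'force': [-0.1722, 0.0043, -2.3799], 'moment': [0.0312, -0.0058, -0.0373]}
{'position': [0.5354, 0.191, 0.1257], 'tool_rot': [-3.1416, -0.0, 1.8714], 'force': [1.9674, 1.1476, -6.9718], 'moment': [0.0924, -0.6393, -0.0146]}
```

```bash
for i in 1 2; do python3 -m crank '{"travel":[[0,0,0.02],[0,0,0.02],[0,0,0.02],[0,0,0.02],[0,0,0.02]],"turn":[[0,0,0],[0,0,0],[0,0,0],[0,0,0],[0,0,0]],"gripper":[0.8,0.8,0.8,0.8,0.8]}'>/dev/null
python3 o.py; done
```

```text
{'position': [0.5354, 0.191, 0.126], 'tool_rot': [3.1416, -0.0, 1.8714], 'force': [2.4032, 0.8448, -7.5385], 'moment': [0.114, -0.8819, 0.0173]}
{'position': [0.5354, 0.1911, 0.1262], 'tool_rot': [-3.1415, -0.0, 1.8714], 'force': [1.6212, 0.3387, -7.9677], 'moment': [0.1798, -0.8241, -0.0451]}
```

```bash
python3 -m crank '{"travel":[[0,0,-0.1],[0,0,-0.2],[0,0,-0.25],[-0.05,-0.01,-0.25],[-0.1,-0.02,-0.25]],"turn":[[0,0,0],[0,0,0],[0,0,0],[0,0,0],[0,0,0]],"gripper":[0.8,0.8,0.8,0.8,0.8]}'>/dev/null
python3 o.py; for i in 1 2 3; do python3 -m crank '{"travel":[[-0.05,-0.01,0],[-0.1,-0.02,0],[-0.1,-0.02,0],[-0.1,-0.02,0],[-0.1,-0.02,0]],"turn":[[0,0,0],[0,0,0],[0,0,0],[0,0,0],[0,0,0]],"gripper":[0.8,0.8,0.8,0.8,0.8]}'>/dev/null
python3 o.py; done
```

```text
{'position': [0.5344, 0.1908, 0.1238], 'tool_rot': [3.1416, -0.0, 1.8714], 'force': [-0.0412, -0.0723, -0.3759], 'moment': [0.0247, -0.0358, -0.0521]}
{'position': [0.5334, 0.1906, 0.1237], 'tool_rot': [3.1416, -0.0, 1.8714], 'force': [-0.1983, 0.9072, -1.1143], 'moment': [-0.0228, 0.0163, 0.0252]}
{'position': [0.5324, 0.1905, 0.1237], 'tool_rot': [3.1415, -0.0, 1.8714], 'force': [0.1097, 0.0397, -1.7295], 'moment': [0.0363, -0.0465, -0.0197]}
{'position': [0.5316, 0.1903, 0.1237], 'tool_rot': [3.1413, -0.0, 1.8713], 'force': [3.4844, 0.9666, -2.0485], 'moment': [0.1702, -0.7594, 0.0269]}
```

```bash
cat > avg.py <<'E'
from h import *
A=[]
for i in range(14):
    bot.grab_frame("wrist");s=bot.observe();A.append(np.r_[s["force"],s["moment"]])
A=np.array(A);print(s["clock"],np.round(s["position"],4),A.mean(0).round(3),(A.std(0)/14**.5).round(3))
E
python3 -m crank '{"travel":[[0.1,0.02,0],[0.2,0.04,0],[0.3,0.06,0],[0.4,0.08,0],[0.4,0.08,0]],"turn":[[0,0,0],[0,0,0],[0,0,0],[0,0,0],[0,0,0]],"gripper":[0.8,0.8,0.8,0.8,0.8]}'>/dev/null
python3 avg.py
python3 -m crank '{"travel":[[0,0,0.1],[0,0,0.2],[0,0,0.25],[0,0,0.25],[0,0,0.25]],"turn":[[0,0,0],[0,0,0],[0,0,0],[0,0,0],[0,0,0]],"gripper":[0.8,0.8,0.8,0.8,0.8]}'>/dev/null
python3 avg.py
```

```text
17.35 [0.5354 0.1911 0.1237] [-0.067  0.163 -1.688 -0.007 -0.011  0.006] [0.148 0.122 0.149 0.007 0.005 0.006]
18.55 [0.5354 0.191  0.1262] [ 2.317  0.301 -8.486  0.152 -0.868  0.014] [0.097 0.117 0.101 0.005 0.008 0.008]
```

```bash
python3 -m crank '{"travel":[[0,0,-0.15],[0,0,-0.3],[-0.07,-0.02,-0.42],[-0.14,-0.04,-0.42],[-0.14,-0.04,-0.42]],"turn":[[0,0,0],[0,0,0],[0,0,0],[0,0,0],[0,0,0]],"gripper":[0.8,0.8,0.8,0.8,0.8]}' >/dev/null
python3 o.py
python3 -m crank '{"travel":[[-0.07,-0.02,0.18],[-0.14,-0.04,0.36],[-0.21,-0.065,0.53],[-0.3,-0.09,0.7],[-0.3,-0.09,0.7]],"turn":[[0.66,-2.15,0],[1.31,-4.3,0],[1.97,-6.45,0],[2.63,-8.6,0],[2.63,-8.6,0]],"gripper":[0.8,0.8,0.8,0.8,0.8]}'
python3 o.py
```

```text
{'position': [0.5339, 0.1906, 0.122], 'tool_rot': [-3.1415, 0.0, 1.8714], 'force': [-1.0919, -0.4446, -2.5172], 'moment': [-0.0194, 0.0001, 0.0161]}
clock: 19.55
position: [0.5304, 0.1895, 0.1293]
tool_rot: [2.984, 0.001, 1.872]
force: [-0.5, -0.0, -1.5]
grip_width: 0.026
finger_force: 99.7
{'position': [0.5304, 0.1895, 0.1293], 'tool_rot': [2.984, 0.0013, 1.8719], 'force': [-0.5334, -0.0158, -1.4849], 'moment': [-0.058, 0.2343, -0.0574]}
```

```bash
python3 -m crank '{"travel":[[-0.09,-0.03,0.16],[-0.19,-0.06,0.33],[-0.29,-0.09,0.49],[-0.4,-0.12,0.64],[-0.4,-0.12,0.64]],"turn":[[0.66,-2.15,0],[1.31,-4.3,0],[1.97,-6.45,0],[2.63,-8.6,0],[2.63,-8.6,0]],"gripper":[0.8,0.8,0.8,0.8,0.8]}'
python3 o.py
```

```text
clock: 20.05
position: [0.5266, 0.1884, 0.1354]
tool_rot: [2.828, 0.002, 1.872]
force: [-0.2, -0.1, -2.0]
grip_width: 0.0265
finger_force: 99.7
{'position': [0.5266, 0.1884, 0.1354], 'tool_rot': [2.828, 0.0023, 1.8717], 'force': [-0.2066, -0.1068, -1.9981], 'moment': [-0.1988, 0.4192, 0.0065]}
```

```bash
python3 -m crank '{"travel":[[-0.06,-0.02,0.08],[-0.12,-0.035,0.15],[-0.18,-0.055,0.22],[-0.24,-0.07,0.3],[-0.24,-0.07,0.3]],"turn":[[0.33,-1.07,0],[0.66,-2.15,0],[1,-3.2,0],[1.31,-4.3,0],[1.31,-4.3,0]],"gripper":[0.8,0.8,0.8,0.8,0.8]}'
python3 o.py
python3 -m crank '{"travel":[[-0.06,-0.02,0.08],[-0.12,-0.035,0.15],[-0.18,-0.055,0.22],[-0.25,-0.08,0.28],[-0.25,-0.08,0.28]],"turn":[[0.33,-1.07,0],[0.66,-2.15,0],[1,-3.2,0],[1.31,-4.3,0],[1.31,-4.3,0]],"gripper":[0.8,0.8,0.8,0.8,0.8]}'
python3 o.py
```

```text
clock: 20.55
position: [0.5249, 0.1879, 0.1383]
tool_rot: [2.75, 0.003, 1.871]
force: [-0.1, 0.3, -1.8]
grip_width: 0.026
finger_force: 99.7
{'position': [0.5249, 0.1879, 0.1383], 'tool_rot': [2.75, 0.0029, 1.8712], 'force': [-0.1164, 0.2703, -1.8004], 'moment': [-0.1872, 0.563, 0.0152]}
clock: 21.05
position: [0.5229, 0.1872, 0.1412]
tool_rot: [2.67, 0.003, 1.871]
force: [1.4, 0.6, -2.6]
grip_width: 0.0265
finger_force: 99.6
{'position': [0.5229, 0.1872, 0.1412], 'tool_rot': [2.67, 0.0034, 1.8712], 'force': [1.4138, 0.5969, -2.5678], 'moment': [-0.0189, 0.2726, 0.0058]}
```

```bash
python3 -m crank '{"travel":[[0.08,0.03,0.04],[0.17,0.05,0.09],[0.26,0.08,0.14],[0.34,0.1,0.18],[0.43,0.13,0.23]],"turn":[[0,0,0],[0,0,0],[0,0,0],[0,0,0],[0,0,0]],"gripper":[0.8,0.8,0.8,0.8,0.8]}'
python3 o.py
```

```text
clock: 21.55
position: [0.5265, 0.1882, 0.1434]
tool_rot: [2.671, 0.002, 1.871]
force: [-0.3, -0.4, -6.0]
grip_width: 0.026
finger_force: 99.6
{'position': [0.5265, 0.1882, 0.1434], 'tool_rot': [2.6711, 0.002, 1.8707], 'force': [-0.3054, -0.3635, -5.9626], 'moment': [-0.2569, 0.8965, -0.0278]}
```

```bash
python3 -m crank '{"travel":[[0.08,0.03,0],[0.17,0.05,0.04],[0.26,0.08,0.08],[0.34,0.1,0.12],[0.43,0.13,0.17]],"turn":[[0,0,0],[0,0,0],[0,0,0],[0,0,0],[0,0,0]],"gripper":[0.8,0.8,0.8,0.8,0.8]}'
python3 o.py
python3 -m crank '{"travel":[[0.08,0.03,0.04],[0.17,0.05,0.09],[0.26,0.08,0.14],[0.34,0.1,0.18],[0.43,0.13,0.23]],"turn":[[0,0,0],[0,0,0],[0,0,0],[0,0,0],[0,0,0]],"gripper":[0.8,0.8,0.8,0.8,0.8]}'
python3 o.py
```

```text
clock: 22.05
position: [0.5308, 0.1897, 0.1453]
tool_rot: [2.671, 0.002, 1.871]
force: [0.1, -0.7, -2.7]
grip_width: 0.0261
finger_force: 99.7
{'position': [0.5308, 0.1897, 0.1453], 'tool_rot': [2.6706, 0.0019, 1.871], 'force': [0.0661, -0.6672, -2.7258], 'moment': [-0.1747, 0.647, 0.0081]}
clock: 22.55
position: [0.5351, 0.1909, 0.1475]
tool_rot: [2.671, 0.002, 1.871]
force: [-0.1, -0.2, -1.4]
grip_width: 0.026
finger_force: 99.7
{'position': [0.5351, 0.1909, 0.1475], 'tool_rot': [2.6708, 0.0019, 1.871], 'force': [-0.0563, -0.2432, -1.357], 'moment': [-0.1907, 0.6201, -0.0452]}
```

Free. Drawing out the remaining ~16 mm.

```bash
for i in 1 2; do python3 -m crank '{"travel":[[0.15,0.05,0.08],[0.3,0.09,0.16],[0.45,0.14,0.24],[0.6,0.18,0.32],[0.75,0.23,0.4]],"turn":[[0,0,0],[0,0,0],[0,0,0],[0,0,0],[0,0,0]],"gripper":[0.8,0.8,0.8,0.8,0.8]}' >/dev/null
python3 o.py;done
python3 -m crank '{"travel":[[0.1,0.03,0.2],[0.1,0.03,0.4],[0.1,0.03,0.6],[0.1,0.03,0.8],[0.1,0.03,1]],"turn":[[0,0,0],[0,0,0],[0,0,0],[0,0,0],[0,0,0]],"gripper":[0.8,0.8,0.8,0.8,0.8]}'
python3 o.py
```

```text
{'position': [0.5427, 0.1932, 0.1516], 'tool_rot': [2.6707, 0.0019, 1.8709], 'force': [-0.6498, 0.428, -1.783], 'moment': [-0.2589, 0.5959, -0.0105]}
{'position': [0.5501, 0.1956, 0.1556], 'tool_rot': [2.6708, 0.0019, 1.8709], 'force': [0.0819, -0.8441, -1.5338], 'moment': [-0.2317, 0.5838, 0.0106]}
clock: 24.05
position: [0.551, 0.1958, 0.1657]
tool_rot: [2.671, 0.002, 1.871]
force: [-0.6, 0.5, -2.0]
grip_width: 0.0264
finger_force: 99.7
{'position': [0.551, 0.1958, 0.1657], 'tool_rot': [2.6708, 0.0019, 1.871], 'force': [-0.5676, 0.5365, -2.0289], 'moment': [-0.1628, 0.6637, -0.0186]}
```

```bash
python3 -m crank '{"travel":[[0,0,1.5],[0,0,3],[0,0,4.5],[0,0,6],[0,0,7]],"turn":[[0,0,0],[0,0,0],[-1.97,6.45,0],[-3.94,12.9,0],[-5.9,19.35,0]],"gripper":[0.8,0.8,0.8,0.8,0.8]}' >/dev/null
python3 -m crank '{"travel":[[0,-3,0],[0,-7,0],[0,-11,0],[0,-15,0],[0,-19,0]],"turn":[[-1.97,6.45,0],[-1.97,6.45,0],[-1.97,6.45,0],[-1.97,6.45,0],[-1.97,6.45,0]],"gripper":[0.8,0.8,0.8,0.8,0.8]}'
python3 -m crank '{"travel":[[-0.5,-4,0],[-1,-8,0],[-1.5,-12,0],[-1.8,-15.5,0],[-1.8,-18.5,0]],"turn":[[0,0,0],[0,0,0],[0,0,0],[0,0,0],[0,0,0]],"gripper":[0.8,0.8,0.8,0.8,0.8]}'
python3 - <<'E'
from h import *
f=grab("wrist");g=grab("side");
im=np.vstack([f["pixels"][:, :],g["pixels"][100:384]]);cv2.imwrite("pics/c1.png",cv2.resize(im,None,fx=.88,fy=.88)[...,::-1]);print(im.shape)
E
python3 o.py
```

```text
clock: 25.05
position: [0.5512, 0.004, 0.2345]
tool_rot: [3.132, 0.001, 1.871]
force: [1.2, 0.0, -2.1]
grip_width: 0.0263
finger_force: 99.8
clock: 25.55
position: [0.5327, -0.1816, 0.2345]
tool_rot: [3.132, 0.002, 1.869]
force: [0.4, 0.4, -1.3]
grip_width: 0.0263
finger_force: 99.8
(668, 512, 3)
{'position': [0.5327, -0.1839, 0.2341], 'tool_rot': [3.1326, 0.0024, 1.865], 'force': [-0.2783, -0.1482, -1.8871], 'moment': [0.0404, -0.0088, -0.0021]}
```

View pics/c1.png

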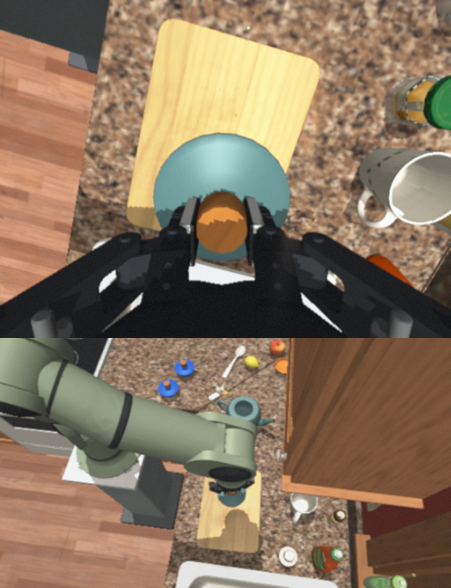

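The lid (wrist image (222,190)) is held upright over the board, and the pot at (243,408) is open and still standing. Lowering.

```bash
python3 -m crank '{"travel":[[0,0,-3.5],[0,0,-7],[0,0,-10.5],[0,0,-13.5],[0,0,-15.2]],"turn":[[0,0,0],[0,0,0],[0,0,0],[0,0,0],[0,0,0]],"gripper":[0.8,0.8,0.8,0.8,0.8]}' >/dev/null
python3 o.py
for i in 1 2; do python3 -m crank '{"travel":[[0,0,-0.1],[0,0,-0.2],[0,0,-0.3],[0,0,-0.4],[0,0,-0.4]],"turn":[[0,0,0],[0,0,0],[0,0,0],[0,0,0],[0,0,0]],"gripper":[0.8,0.8,0.8,0.8,0.8]}' >/dev/null
python3 o.py;done
```

```text
{'position': [0.5326, -0.1785, 0.0802], 'tool_rot': [3.1334, -0.0003, 1.8713], 'force': [0.4432, -0.3777, -0.7061], 'moment': [0.0143, 0.0426, 0.0328]}
{'position': [0.5337, -0.1796, 0.079], 'tool_rot': [3.1309, 0.0023, 1.8703], 'force': [-0.1083, -0.0026, -1.8556], 'moment': [0.0424, 0.0412, 0.0063]}
{'position': [0.5334, -0.1794, 0.0742], 'tool_rot': [3.1318, 0.0015, 1.8705], 'force': [-0.3476, 0.3048, -1.8614], 'moment': [0.0467, 0.0155, 0.0358]}
```

```bash
for i in 1 2 3; do python3 -m crank '{"travel":[[0,0,-0.05],[0,0,-0.1],[0,0,-0.13],[0,0,-0.13],[0,0,-0.13]],"turn":[[0,0,0],[0,0,0],[0,0,0],[0,0,0],[0,0,0]],"gripper":[0.8,0.8,0.8,0.8,0.8]}' >/dev/null
python3 o.py;done
```

```text
{'position': [0.5335, -0.1795, 0.0731], 'tool_rot': [3.1317, 0.0017, 1.8705], 'force': [0.4859, 0.4496, -0.6899], 'moment': [0.0238, 0.0152, 0.042]}
{'position': [0.5335, -0.1794, 0.0718], 'tool_rot': [3.1317, 0.0017, 1.8705], 'force': [1.0038, -0.0449, -2.074], 'moment': [0.0033, 0.0331, 0.0463]}
{'position': [0.5335, -0.1794, 0.0705], 'tool_rot': [3.1317, 0.0017, 1.8704], 'force': [-0.7803, 0.1216, -0.5103], 'moment': [-0.029, 0.0441, -0.0016]}
```

```bash
for i in 1 2; do python3 -m crank '{"travel":[[0,0,-0.03],[0,0,-0.06],[0,0,-0.06],[0,0,-0.06],[0,0,-0.06]],"turn":[[0,0,0],[0,0,0],[0,0,0],[0,0,0],[0,0,0]],"gripper":[0.8,0.8,0.8,0.8,0.8]}' >/dev/null
python3 o.py;done
```

```text
{'position': [0.5335, -0.1795, 0.0699], 'tool_rot': [3.1316, 0.0018, 1.8704], 'force': [0.553, 0.4442, -0.2796], 'moment': [-0.0115, 0.0246, -0.0336]}
{'position': [0.5337, -0.1795, 0.0697], 'tool_rot': [3.1313, 0.0022, 1.8705], 'force': [-1.3146, 0.3486, 9.1206], 'moment': [-0.0238, 0.5602, -0.0136]}
```

Contact with the board, so releasing and retreating straight up.

```bash
python3 -m crank '{"travel":[[0,0,0],[0,0,0],[0,0,0],[0,0,0],[0,0,0]],"turn":[[0,0,0],[0,0,0],[0,0,0],[0,0,0],[0,0,0]],"gripper":[0.6,0.4,0.2,0,0]}' 20
python3 -m crank '{"travel":[[0,0,1],[0,0,3],[0,0,5],[0,0,9],[0,0,13]],"turn":[[0,0,0],[0,0,0],[0,0,0],[0,0,0],[0,0,0]],"gripper":[0,0,0,0,0]}'
python3 -m crank '{"travel":[[-1,0,3],[-3,0,5],[-5,0,5],[-8,0,5],[-8,0,5]],"turn":[[0,0,0],[0,0,0],[0,0,0],[0,0,0],[0,0,0]],"gripper":[0,0,0,0,0]}'
python3 - <<'E'
from h import *
f=grab("wrist");g=grab("side");
im=np.vstack([f["pixels"],g["pixels"][100:384]]);cv2.imwrite("pics/c2.png",cv2.resize(im,None,fx=.88,fy=.88)[...,::-1])
E
python3 o.py
```

```text
clock: 30.15
position: [0.5335, -0.1795, 0.0692]
tool_rot: [3.132, 0.002, 1.87]
force: [-0.2, -0.1, -0.3]
grip_width: 0.0854
finger_force: 0.0
clock: 30.65
position: [0.5331, -0.1791, 0.2011]
tool_rot: [3.132, 0.001, 1.871]
force: [1.1, -0.3, 0.1]
grip_width: 0.0853
finger_force: 0.0
clock: 31.15
position: [0.4506, -0.1798, 0.2501]
tool_rot: [3.133, 0.003, 1.87]
force: [0.9, -0.5, 0.6]
grip_width: 0.0855
finger_force: 0.0
{'position': [0.4534, -0.1797, 0.2502], 'tool_rot': [3.1311, 0.0028, 1.87], 'force': [1.154, -0.0815, 0.2565], 'moment': [-0.0417, -0.0056, 0.0652]}
```

View pics/c2.png

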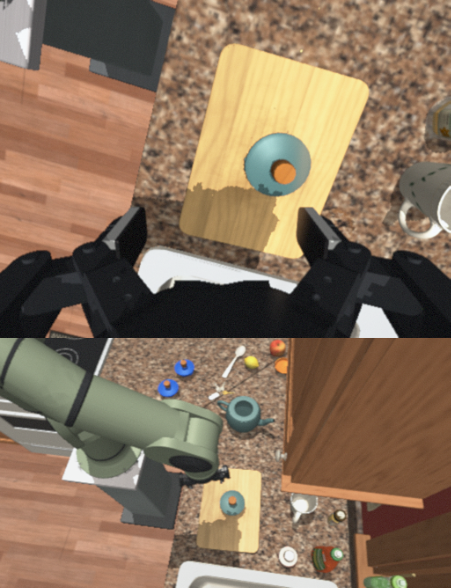

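The lid (wrist image (278,163), side (233,503)) stands knob up near the middle of the board. The pot is open and upright at (243,413), and the bystanders look undisturbed. Handing in.

```bash
python3 -c "
from workcell import bot
print(bot.job_done())"
```

```text
the job is handed in; nothing more can be done
None
```

I handed the job in at about 31 s: the teapot is open, its lid stands knob up near the middle of the board, and the pot and bystanders look undisturbed in the last pictures; no verdict was returned.

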